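# Load the dry bath with the reagents and samples to be warmed

## Robot

A 7-joint arm with a two-finger parallel gripper is mounted at the origin on the work surface; the furniture and walls round the work are solid. World frame = base frame: x ahead of the robot, y to its left, z up, the work surface at z = 0. Lengths are in m, angles in rad, forces in N, time in s.
With the tool pointing down it reaches from about 0.425 to 0.825 m from the base axis. Payload 3.6 kg.
Tool frame: the origin (TCP) lies where the fingers leave the gripper's body, on its centre line; the fingertips stand 73 mm ahead of it and the grasp point (between the pads) lies 54 mm ahead of it; z points along the fingers, y is the line along which they close (so a half turn about z gives the same grasp; the last joint's range is limited). The gripper opens to 85 mm and grips with 20 to 120 N. Pads are 22 mm wide; open, the fingers measure 114 mm over their backs; the gripper's body (76 mm by 85 mm) begins 54 mm behind the grasp point. The pads swing forward as they close: fully open they stand 13 mm farther back than shut.
Start: joints at [-1.319, 0.615, -0.013, 1.423, 0.008, 1.103, -0.04], TCP at [0.178, 0.625, 0.304] pointing down, gripper open.
Joint ranges: [-3.12, 3.12], [-0.3, 2.06], [-1.34, 1.32], [0.26, 2.42], [-1.36, 4.5], [0.01, 1.98], [-2.84, 2.84]. Speed limits (rad/s): [2.79, 2.79, 3.14, 3.14, 3.14, 3.14, 3.14].

## Interface

Orientations are given as a unit quaternion [x, y, z, w].
In Python, from station import arm, snapshot, camera_info, ticket gives the robot as it stands. Calls block until the motion is done:
- arm.movep(position, orientation): joint-space move of the TCP to a pose.
- arm.line_to(position, velocity=0.15, ori=None): straight line of the TCP; ori=None keeps the orientation; velocity is the mean speed in m/s.
- arm.move_j(angles): joint-space move.
- arm.move_gripper(opening, effort=None): opening from 0.0 (shut) to 1.0 (fully open); effort is the grip in N (None keeps the last); returns when the fingers have stopped.
- arm.pause(seconds).
- arm.ik(position, orientation): joint angles nearest the present ones, or None.
- snapshot(name): name is "scene" or "top" or "wrist"; returns the picture (420x560x3 uint8, blue, green, red); there is no depth.
- camera_info(name): a dict with "fx", "fy", "cx", "cy" (pixels), "R" (3x3) and "t" (3): a world point X has camera coordinates R X + t; the wrist camera has in their place "T_tool_cam" (4x4, takes a point from camera to tool coordinates, whose origin is the TCP and whose axes are the flange's). Camera axes: x right, y down, z forward; pixel columns grow to the right and rows downward; lengths in m; the calibration is good to about 2 mm. A picture is of the moment at which its call begins: read the wrist's pose just before it. camera_info takes no time and is no camera call.
A pose or a line that the arm cannot do raises arm.MotionError and nothing moves.
- ticket.finish_job(): hands the job in; it is judged then, once.
Readings, each from a call of its own:
- arm.read_time(): time.
- arm.read_joint_positions(): joint angles.
- arm.read_dq(): joint speeds.
- arm.read_effort(): joint torques, N m.
- arm.read_tool_pos(): TCP position.
- arm.read_eef_rot(): TCP orientation.
- arm.read_ft_force(): force on the tool from outside, world axes, zero at the start.
- arm.read_wrist_torque(): the same for the moment, N m.
- arm.read_opening(): opening from 0.0 (shut) to 1.0 (fully open).
- arm.read_finger_force(): force on a finger pad.
Only numpy, scipy, OpenCV 4.12 (cv2) and the standard library are available. Lean on these libraries where they do the work, as an engineer would, in place of code of your own. Each camera call takes 0.05 s, during which the arm holds its last target. There are 200 camera calls.

## Task

Set up the dry bath for the run: the sample tube, the small dropper bottle, the large dropper bottle and the specimen cup each go into the heating block that is bored for it, the smallest bore for the tube and so on up to the largest for the cup. Lower each one upright until it stands on the floor of its bore, do not drop it in or tip it over, and leave them all standing free.

Things in the scene. Friction and masses are not known exactly. Their poses are not given: they have to be found in the camera images.
- sample_tube: Slim capped blood tube, 86 mm tall, body 13 mm, purple cap 16 mm wide at 67 to 86 mm up; the only tube. It starts in a fixed white wire rack (43 x 121 x 55 mm), leaning up to 0.2 rad, foot 30 mm and cap top 116 mm above the worktop, beyond tap and centrifuge corner from the bath: lift it over them. Origin: centre of its foot, z up along it.
- small_bottle: Small dropper bottle, pale amber body 27 mm across and 48 mm tall, then a narrow black dropper cap, 86 mm in all; stands on the worktop. Grip the body, 30 to 48 mm up. Origin: centre of its base, z up.
- large_bottle: Large dropper bottle, dark brown body 34 mm across and 60 mm tall with a shoulder, then a narrow black dropper cap, 102 mm in all; stands on the worktop. Grip the body, 30 to 60 mm up. Origin: centre of its base, z up.
- specimen_cup: Clear specimen cup, 67 mm tall, base 46 mm across widening to 54 mm, grey screw lid 62 mm across over its top 13 mm (54 to 67 mm up); stands on the worktop. Grip the lid from above. Origin: centre of its base, z up.
- block_tube: Aluminium heating block for the sample tube, the smallest bore; 66 x 66 x 56 mm, in one of the bath's four bays (any one). Origin: centre of its underside, on the bore's axis, z up, x and y along its sides (to the next bays at 68 mm). Top face 56 mm above the origin (69 mm above the worktop). Round bore 40 mm deep (floor 16 mm above the origin), 22 mm wide at the mouth, tapering to 16 mm.
- block_small: Aluminium heating block for the small bottle, the second smallest bore; 66 x 66 x 56 mm, in one of the bath's four bays (any one). Origin: centre of its underside, on the bore's axis, z up, x and y along its sides (to the next bays at 68 mm). Top face 56 mm above the origin (69 mm above the worktop). Round bore 26 mm deep (floor 30 mm above the origin), 37 mm wide at the mouth, tapering to 31 mm.
- block_large: Aluminium heating block for the large bottle, the second largest bore; 66 x 66 x 56 mm, in one of the bath's four bays (any one). Origin: centre of its underside, on the bore's axis, z up, x and y along its sides (to the next bays at 68 mm). Top face 56 mm above the origin (69 mm above the worktop). Round bore 30 mm deep (floor 26 mm above the origin), 44 mm wide at the mouth, tapering to 38 mm.
- block_cup: Aluminium heating block for the specimen cup, the largest bore; 66 x 66 x 56 mm, in one of the bath's four bays (any one). Origin: centre of its underside, on the bore's axis, z up, x and y along its sides (to the next bays at 68 mm). Top face 56 mm above the origin (69 mm above the worktop). Round bore 27 mm deep (floor 29 mm above the origin), 59 mm wide at the mouth, tapering to 51 mm.
- dry_bath: Grey dry-block heater, fixed, 192 x 152 mm, rim 54 mm high, four blocks two by two, their tops 15 mm above the rim. Origin: under the centre of the four bays, z up; sloping control panel at -x. Beside it, square to it within 7 degrees: centrifuge (232 mm high) on its +y side, microscope (376 mm) on its -y side; tap (216 mm) and sink off its +x side.

How it is judged:
At the end, for the whole second after the job is handed in: Each of the four vessels stands in the block bored for it: within 10 mm of the bore's axis, its base within 6 mm of the bore's floor, within 0.25 rad of upright, at rest and not held (horizontal distance between sample_tube and block_tube below 0.01 m and z of sample_tube in the frame of block_tube between 0.01 and 0.022 m and angle between each of sample_tube, small_bottle, large_bottle, specimen_cup's own z axis and vertical below 0.25 rad and linear speed of each of sample_tube, small_bottle, large_bottle, specimen_cup below 0.02 m/s and contact force between each of sample_tube, small_bottle, large_bottle, specimen_cup and the fingers below 0.05 N and horizontal distance between small_bottle and block_small below 0.01 m and z of small_bottle in the frame of block_small between 0.024 and 0.036 m and horizontal distance between large_bottle and block_large below 0.01 m and z of large_bottle in the frame of block_large between 0.02 and 0.032 m and horizontal distance between specimen_cup and block_cup below 0.01 m and z of specimen_cup in the frame of block_cup between 0.023 and 0.035 m); the robot touches nothing.
It fails at once if one of the four vessels is tipped by more than about 45 degrees (angle between any of sample_tube, small_bottle, large_bottle, specimen_cup's own z axis and vertical above 0.8 rad).
It fails at once if a vessel is dropped into its bore from more than about 35 mm instead of being lowered ((horizontal distance between sample_tube and block_tube below 0.03 m and z of sample_tube in the frame of block_tube below 0.08 m and linear speed of sample_tube above 0.8 m/s) or (horizontal distance between small_bottle and block_small below 0.03 m and z of small_bottle in the frame of block_small below 0.08 m and linear speed of small_bottle above 0.8 m/s) or (horizontal distance between large_bottle and block_large below 0.03 m and z of large_bottle in the frame of block_large below 0.08 m and linear speed of large_bottle above 0.8 m/s) or (horizontal distance between specimen_cup and block_cup below 0.03 m and z of specimen_cup in the frame of block_cup below 0.08 m and linear speed of specimen_cup above 0.8 m/s)).
It also fails if it takes over 128 s, if anything falls off the work surface, if the arm or the gripper's body presses on something with over 40 N, if the wrist force passes 120 N, or if a joint passes its speed limit or range.

## Working session

There is one attempt and no reset: what is moved stays moved. The work goes in short steps, each a Python script; the robot and the scene stay as the last script left them, time stands still between calls to the robot, and variables do not carry over. Pictures are saved under pics/ and viewed, at most 15 in all, crops included, and the job is handed in when it is done.

```bash
ls; mkdir -p pics
python3 - <<'E'
from station import arm, snapshot, camera_info, ticket
import cv2, numpy as np
np.set_printoptions(precision=4,suppress=True)
for n in ["scene","top","wrist"]:
    cv2.imwrite(f"pics/{n}0.png",snapshot(n)); print(n,camera_info(n))
print(arm.read_tool_pos(),arm.read_eef_rot(),arm.read_time())
E
```

```text
pics
scene {'fx': 408.1080538360574, 'fy': 408.1080538360574, 'cx': 284.7717901907422, 'cy': 206.16336229663742, 'R': array([[ 0.5748, -0.818 ,  0.0209],
       [-0.3512, -0.2697, -0.8966],
       [ 0.7391,  0.508 , -0.4423]]), 't': array([-0.4202,  0.149 ,  0.6256])}
top {'fx': 393.9331395602485, 'fy': 393.9331395602485, 'cx': 280.73383833535854, 'cy': 200.89242008143853, 'R': array([[ 0.0073, -0.9999,  0.0113],
       [-0.9934, -0.0085, -0.1143],
       [ 0.1144, -0.0104, -0.9934]]), 't': array([-0.1862,  0.4586,  0.9147])}
wrist {'fx': 370.8447352437235, 'fy': 370.8447352437235, 'cx': 286.00675662509093, 'cy': 210.8809038372422, 'T_tool_cam': array([[-0.0001, -0.9633, -0.2685,  0.0675],
       [ 1.    , -0.0004,  0.001 , -0.0005],
       [-0.001 , -0.2685,  0.9633, -0.0702],
       [ 0.    ,  0.    ,  0.    ,  1.    ]])}
[0.1781 0.6247 0.303 ] [ 0.1384  0.9904 -0.001  -0.0001] 0.15
```

View pics/scene0.png

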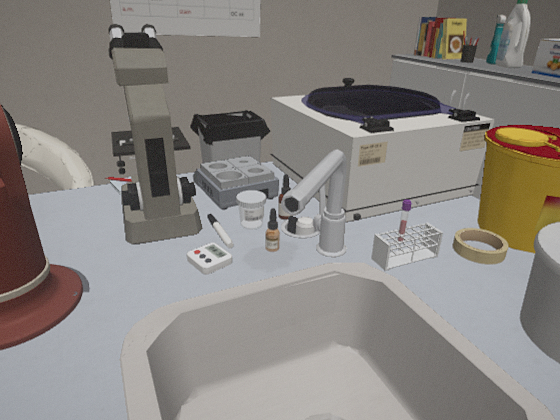

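View pics/top0.png

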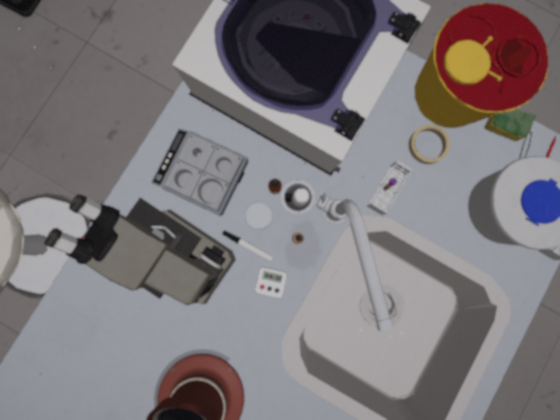

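The scene view shows the bath at (240,180), the cup at (251,210), bottles at (285,200) and (272,235), the tube in its rack at (405,220) and the tap at (330,210). The top view shows the bath at (200,172), the cup lid at (259,215), the bottles at (275,186) and (298,239), and the tube at (390,185).

```bash
cat > h.py <<'E'
import cv2, numpy as np
from station import arm, snapshot, camera_info, ticket
from scipy.spatial.transform import Rotation as Rot
np.set_printoptions(precision=4,suppress=True)
def ray(n,uv,pose=None):
    c=camera_info(n); d=np.array([(uv[0]-c['cx'])/c['fx'],(uv[1]-c['cy'])/c['fy'],1.])
    if n=='wrist':
        p,q=pose; T=c['T_tool_cam']; R=Rot.from_quat(q).as_matrix()
        return p+R@T[:3,3], R@T[:3,:3]@d
    return -c['R'].T@c['t'], c['R'].T@d
def onz(n,uv,z,pose=None):
    o,d=ray(n,uv,pose); return o+d*(z-o[2])/d[2]
def proj(n,X,pose=None):
    c=camera_info(n)
    if n=='wrist':
        p,q=pose;T=c['T_tool_cam'];x=Rot.from_quat(q).as_matrix().T@(np.array(X)-p);x=T[:3,:3].T@(x-T[:3,3])
    else: x=c['R']@X+c['t']
    return np.array([c['fx']*x[0]/x[2]+c['cx'],c['fy']*x[1]/x[2]+c['cy']])
def two(n1,a,n2,b,p1=None,p2=None):
    o1,d1=ray(n1,a,p1);o2,d2=ray(n2,b,p2)
    s=np.linalg.lstsq(np.c_[d1,-d2],o2-o1,rcond=None)[0]
    A=o1+s[0]*d1;B=o2+s[1]*d2
    return (A+B)/2,np.linalg.norm(A-B)
def down(yaw):  # tool pointing down, closing axis (tool y) at world angle yaw
    y=np.array([np.cos(yaw),np.sin(yaw),0]);z=np.array([0,0,-1.]);return Rot.from_matrix(np.c_[np.cross(y,z),y,z]).as_quat()
E
python3 - <<'E'
from h import *
im=cv2.imread('pics/top0.png')
cv2.imwrite('pics/c1.png',cv2.resize(im[115:245,145:425],None,fx=2.85,fy=2.85,interpolation=cv2.INTER_CUBIC))
for n,uv,z in [('bath',(203,172),.069),('cup',(259,215),.067),('large',(275,186),.1),('small',(298,239),.086),('tube',(390,185),.116),('tapbase',(343,210),0),('tapend',(384,325),.2)]:
    p=onz('top',uv,z);print(n,p,np.hypot(*p[:2]))
E
```

```text
bath [ 0.5206 -0.003   0.069 ] 0.5205710159806247
cup [ 0.4227 -0.1329  0.067 ] 0.4430716801905934
large [ 0.4848 -0.1689  0.1   ] 0.5133381362454137
small [ 0.3685 -0.2209  0.086 ] 0.429667391860612
tube [ 0.4868 -0.4198  0.116 ] 0.6427970416474935
tapbase [ 0.442  -0.3362  0.    ] 0.5552730365701077
tapend [ 0.2061 -0.3774  0.2   ] 0.42999593635501326
```

View pics/c1.png

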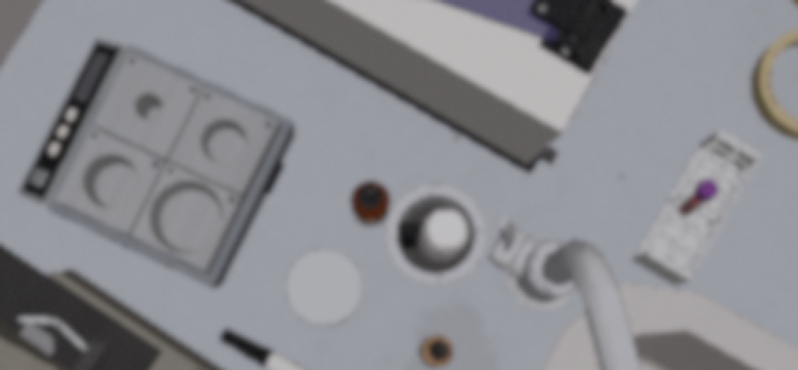

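Enlarged crop: bores are tube (148,105), small (224,140), large (110,180) and cup (190,217). The lid is at (325,287), the large bottle at (370,200), the small one at (436,350), and the tube cap at (706,190), with its shaft running down-left. Next I check the arm's kinematics with IK, and the obstacles.

Run:
```python
from h import *
for n,xy in [('tube',(148,105)),('small',(224,140)),('large',(110,180)),('cup',(190,217))]:
    print(n,onz('top',(145+xy[0]/2.85,115+xy[1]/2.85),.069))
for n,uv,z in [('micbase r',(232,262),.04),('micbase b',(190,303),.03),('mictop',(70,235),.37),('mictopb',(105,205),.35),('mic',(145,200),.15)]:
    print(n,onz('top',uv,z))
for p in [(.52,0,.3),(.52,0,.15),(.42,-.13,.15),(.37,-.22,.15),(.485,-.42,.2),(.485,-.42,.35),(.485,.42,.35),(.6,.1,.3)]:
    for yaw in (0,.8,1.6,2.4): print(p,yaw,arm.ik(np.array(p),down(yaw)))
```

```text
tube [0.5677 0.0125 0.069 ]
small [ 0.5394 -0.0498  0.069 ]
large [0.5058 0.041  0.069 ]
cup [ 0.4763 -0.024   0.069 ]
micbase r [ 0.3153 -0.0707  0.04  ]
micbase b [0.2206 0.0253 0.03  ]
mictop [0.3667 0.135  0.37  ]
mictopb [0.4141 0.0944 0.35  ]
mic [0.4454 0.0997 0.15  ]
(0.52, 0, 0.3) 0 [-0.3593  0.4475  0.4649  1.8125 -0.2429  0.9381  0.2109]
(0.52, 0, 0.3) 0.8 [-0.2575  0.4302  0.3121  1.8095 -0.1609  0.9266  0.9249]
(0.52, 0, 0.3) 1.6 [-0.1624  0.421   0.1732  1.8066 -0.0886  0.9214  1.6496]
(0.52, 0, 0.3) 2.4 [-0.0278  0.4178 -0.0204  1.8025  0.0104  0.9215  2.3473]
(0.52, 0, 0.15) 0 [-0.2277  0.6467  0.283   1.9648 -0.3159  0.5723  0.2684]
(0.52, 0, 0.15) 0.8 [-0.1197  0.6331  0.1173  1.9614 -0.132   0.5543  0.8875]
(0.52, 0, 0.15) 1.6 [-0.0059  0.6305 -0.0544  1.9578  0.0609  0.5548  1.4983]
(0.52, 0, 0.15) 2.4 [ 0.1033  0.639  -0.2197  1.9543  0.242   0.5733  2.1215]
(0.42, -0.13, 0.15) 0 [ 0.0841  0.5644  0.2402  2.1783 -0.3101  0.4302  0.5716]
(0.42, -0.13, 0.15) 0.8 [ 0.105   0.5617  0.2097  2.1777 -0.2716  0.426   1.3316]
(0.42, -0.13, 0.15) 1.6 [ 0.2532  0.5527 -0.00
[... 1035 characters left out ...]
5) 2.4 [ 1.0354  0.6368 -0.6571  1.3677  0.3904  1.2672  2.7578]
(0.485, 0.42, 0.35) 0 [-0.9367  0.5822  0.3357  1.3881 -0.1953  1.2039 -0.5823]
(0.485, 0.42, 0.35) 0.8 [-0.8214  0.5679  0.1295  1.3838 -0.0747  1.1946  0.1154]
(0.485, 0.42, 0.35) 1.6 [-0.703   0.5671 -0.0786  1.3793  0.0453  1.1969  0.8141]
(0.485, 0.42, 0.35) 2.4 [-0.5894  0.579  -0.2803  1.375   0.1625  1.2101  1.5164]
(0.6, 0.1, 0.3) 0 [-0.4676  0.5831  0.4452  1.5669 -0.2761  1.0545  0.0504]
(0.6, 0.1, 0.3) 0.8 [-0.3577  0.5615  0.2577  1.5631 -0.1583  1.0375  0.7428]
(0.6, 0.1, 0.3) 1.6 [-0.2337  0.5519  0.0533  1.5588 -0.0326  1.0318  1.4284]
(0.6, 0.1, 0.3) 2.4 [-0.1     0.5565 -0.1656  1.5541  0.1012  1.0394  2.1077]
```

View pics/wrist0.png

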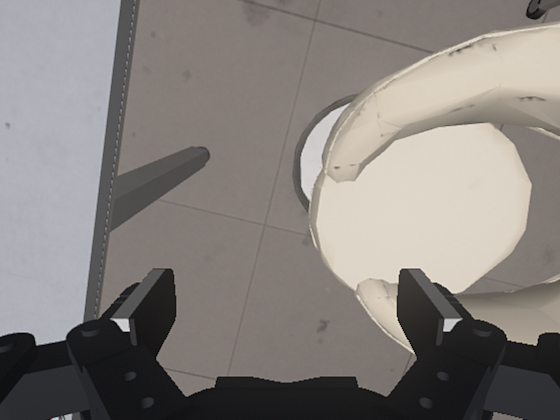

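```bash
cat >> h.py <<'E'
RZ=lambda a:Rot.from_euler('z',a).as_matrix()
RY=lambda a:Rot.from_euler('y',a).as_matrix()
def fk(q,P):
    """joint points; P: (x,z) offset before each of 7 joints + tool z"""
    P=np.reshape(P,(8,2));R=np.eye(3);p=np.zeros(3);pts=[p]
    for i in range(8):
        p=p+R@np.array([P[i,0],0,P[i,1]]);pts.append(p)
        if i<7: R=R@(RZ(-q[i]) if i%2==0 else RY(q[i]))
    return np.array(pts),R
E
python3 - <<'E'
from h import *
from scipy.optimize import least_squares
Q=[];X=[]
rng=np.random.default_rng(0)
while len(Q)<40:
    p=np.array([rng.uniform(.3,.6),rng.uniform(-.45,.45),rng.uniform(.12,.4)]);q=arm.ik(p,down(rng.uniform(0,3)))
    if q is not None: Q.append(q);X.append(p)
f=lambda P:np.concatenate([fk(q,P)[0][-1]-x for q,x in zip(Q,X)]+[1e-4*P])
s=least_squares(f,np.full(16,.1))
r=f(s.x)[:-16];print(abs(r).max(),s.x.reshape(8,2),fk(Q[0],s.x)[1])
np.save('P.npy',s.x)
for q in [arm.ik(np.array([.476,-.024,.15]),down(1.6)),arm.ik(np.array([.506,.041,.15]),down(1.6)),arm.ik(np.array([.568,.0125,.2]),down(1.6))]: print(fk(q,s.x)[0])
for n,uv in [('L',(128,243)),('R',(200,235)),('Rback',(190,205))]: print('scene base',n,onz('scene',uv,0))
for a,b in [((120,32),(65,245)),((148,30),(85,207)),((120,32),(85,207)),((148,30),(65,245)),((190,150),(118,208))]: print(a,b,two('scene',a,'top',b))
E
python3 - <<'E'
import cv2
im=cv2.imread('pics/top0.png')[120:320,20:260]; im2=cv2.imread('pics/scene0.png')[10:250,80:320]
cv2.imwrite('pics/c2.png',cv2.hconcat([cv2.resize(im,(480,400),interpolation=2),cv2.resize(im2,(320,320),interpolation=2)[:].copy() if 0 else cv2.resize(im2,(320,400))]))
E
```

```text
0.03787484879449976 [[ 0.0206  0.0051]
 [-0.0076  0.0051]
 [-0.0044  0.2808]
 [ 0.0022  0.2831]
 [ 0.0457  0.1966]
 [-0.0352  0.1823]
 [ 0.0091 -0.0051]
 [ 0.0092 -0.0051]] [[-0.9988 -0.0496 -0.    ]
 [-0.0496  0.9988 -0.    ]
 [ 0.     -0.     -1.    ]]
[[ 0.      0.      0.    ]
 [ 0.0206  0.      0.0051]
 [ 0.013   0.0002  0.0103]
 [ 0.1648 -0.0042  0.2465]
 [ 0.3234 -0.0088  0.481 ]
 [ 0.3736 -0.0048  0.2855]
 [ 0.4889 -0.0003  0.14  ]
 [ 0.4798 -0.0006  0.1452]
 [ 0.4801 -0.0099  0.1503]]
[[ 0.      0.      0.    ]
 [ 0.0206  0.      0.0051]
 [ 0.0131 -0.0006  0.0103]
 [ 0.1716  0.0124  0.2417]
 [ 0.3369  0.026   0.4711]
 [ 0.3961  0.041   0.2787]
 [ 0.5168  0.0649  0.1397]
 [ 0.5079  0.0631  0.1449]
 [ 0.5082  0.0539  0.15  ]]
[[ 0.      0.      0.    ]
 [ 0.0206  0.      0.0051]
 [ 0.0131 -0.0004  0.0103]
 [ 0.1699  0.0086  0.243 ]
 [ 0.3336  0.0181  0.4738]
 [ 0.4334  0.0247  0.2985]
 [ 0.5826  0.0342  0.1885]
 [ 0.5736  0.0336  0.1936]
 [ 0.5738  0.0244  0.1988]]
scene base L [0.2153 0.008  0.    ]
scene base R [ 0.3203 -0.08    0.    ]
scene base Rback [0.4033 0.0373 0.    ]
(120, 32) (65, 245) (array([0.354 , 0.1417, 0.3655]), np.float64(0.0056684602787367925))
(148, 30) (85, 207) (array([0.4078, 0.1178, 0.3674]), np.float64(0.003323164247157164))
(120, 32) (85, 207) (array([0.3884, 0.1394, 0.3582]), np.float64(0.05503870487264844))
(148, 30) (65, 245) (array([0.3719, 0.1165, 0.3777]), np.float64(0.05453757630948476))
(190, 150) (118, 208) (array([0.4587, 0.1417, 0.1039]), np.float64(0.07933005181458866))
```

View pics/c2.png

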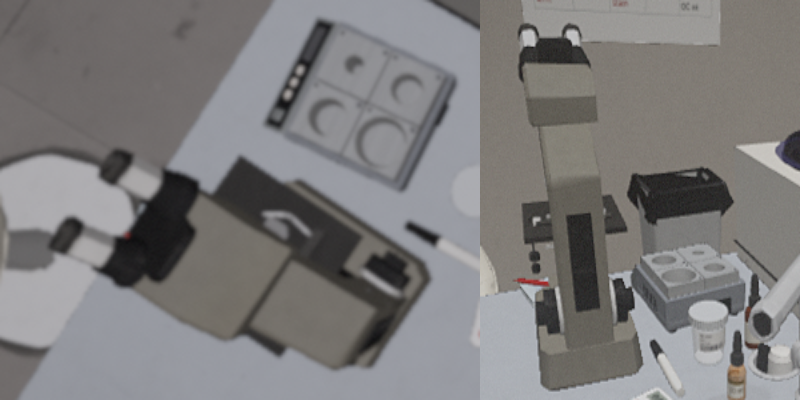

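The microscope's column leans from its base (right) to the head and eyepieces (left, about (.38,.13), z about .37). Bath and bores are clear to see. Next I refine the FK so I can check clearance.

Run:
```python
import re
s=open('h.py').read(); i=s.index('def fk'); s=s[:i]+'''def fk(q,P,S=(-1,1,-1,1,-1,1,-1)):
    P=np.reshape(P,(8,3));R=np.eye(3);p=np.zeros(3);pts=[p]
    for i in range(8):
        p=p+R@P[i];pts.append(p)
        if i<7: R=R@(RZ(S[i]*q[i]) if i%2==0 else RY(S[i]*q[i]))
    return np.array(pts),R
'''
open('h.py','w').write(s)
from h import *
from scipy.optimize import least_squares
import itertools
Q=[];X=[];T=[]
rng=np.random.default_rng(0)
while len(Q)<40:
    p=np.array([rng.uniform(.3,.6),rng.uniform(-.45,.45),rng.uniform(.12,.4)]);o=down(rng.uniform(0,3));q=arm.ik(p,o)
    if q is not None: Q.append(q);X.append(p);T.append(Rot.from_quat(o).as_matrix())
best=[]
for s in itertools.product((1,-1),repeat=7):
    M=np.array([fk(q,np.zeros(24),s)[1] for q in Q])
    e=0
    # want T = A M C ; A = Rz(a)
    for a in (0,np.pi):
        C=[m.T@RZ(a).T@t for m,t in zip(M,T)]; best.append((np.std(C,axis=0).max(),s,a))
best.sort(key=lambda b:b[0]);print(best[:4])
s=best[0][1]
f=lambda P:np.concatenate([fk(q,P,s)[0][-1]-RZ(best[0][2]).T@x for q,x in zip(Q,X)]+[1e-4*P])
r=least_squares(f,np.full(24,.1));print(abs(f(r.x)[:-24]).max(),r.x.reshape(8,3))
for a,b in [((114,67),(136,290)),((168,67),(160,240)),((114,48),(136,290)),((166,49),(160,240)),((122,49),(92,267)),((160,48),(117,215))]: print(a,b,two('scene',a,'top',b))
```

```text
[(np.float64(1.0201681897799875e-11), (-1, 1, -1, 1, -1, 1, -1), 0), (np.float64(1.0201681897799875e-11), (-1, 1, -1, 1, -1, 1, -1), 3.141592653589793), (np.float64(1.0201681897799875e-11), (-1, -1, -1, -1, -1, -1, -1), 0), (np.float64(1.0201681897799875e-11), (-1, -1, -1, -1, -1, -1, -1), 3.141592653589793)]
7.652111166933651e-10 [[-0.     -0.      0.0056]
 [ 0.     -0.0061  0.0056]
 [-0.     -0.0061  0.2751]
 [ 0.     -0.0047  0.2751]
 [-0.     -0.0047  0.1861]
 [ 0.     -0.0002  0.1861]
 [-0.     -0.0002 -0.0056]
 [-0.     -0.     -0.0056]]
(114, 67) (136, 290) (array([0.2782, 0.0543, 0.3138]), np.float64(0.005789088523702639))
(168, 67) (160, 240) (array([0.3619, 0.0175, 0.3102]), np.float64(0.0023706811579450645))
(114, 48) (136, 290) (array([0.28  , 0.0448, 0.3452]), np.float64(0.009894905600446929))
(166, 49) (160, 240) (array([0.3593, 0.0103, 0.342 ]), np.float64(0.003581181874247942))
(122, 49) (92, 267) (array([0.3241, 0.1079, 0.34  ]), np.float64(0.015254322278665251))
(160, 48) (117, 215) (array([0.3999, 0.08  , 0.3369]), np.float64(0.0005827405980078132))
```

The FK fit is exact: Gen3-like, wrist centre about 0.26 m above the TCP. With the tool down over the bath, the forearm clears the microscope head (z of .345 to .37). Now I move in at height and look from the wrist.

Run:
```python
from h import *
t=arm.read_time()
arm.line_to([.178,.625,.45],velocity=.3)
arm.movep([.56,.2,.45],down(1.145))
arm.movep([.42,-.09,.43],down(1.145))
p,q=arm.read_tool_pos(),arm.read_eef_rot()
im=snapshot('wrist');cv2.imwrite('pics/w1.png',im);np.save('w1.npy',np.r_[p,q])
print(p,q,arm.read_joint_positions(),arm.read_time()-t)
```

```text
[ 0.421  -0.0886  0.4301] [0.2099 0.9777 0.0003 0.0004] [-0.1959  0.1576  0.4202  1.8023 -0.0691  1.1955  1.3933] 3.9667
```

View pics/w1.png

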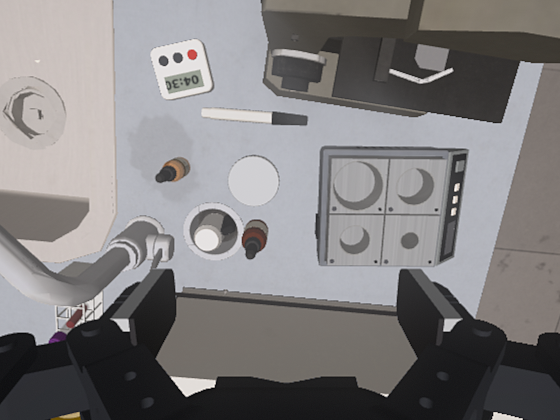

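The wrist view shows bores at cup (358,182), large (415,185), small (354,238) and tube (408,240). The lid is at (254,180), the large bottle at (255,238) with its cap tip at (250,250), and the small bottle at (173,170). The soap dish is at (213,230) and the tube at (70,318). I measure these precisely next.

```bash
python3 - <<'E'
from h import *
im=cv2.imread('pics/w1.png');v=np.load('w1.npy');pose=(v[:3],v[3:])
g=cv2.cvtColor(im,cv2.COLOR_BGR2GRAY);K=4
def hough(cx,cy,r,w=14):
    w=int(r+w);x0,y0=cx-w,cy-w
    c=cv2.resize(g[y0:cy+w,x0:cx+w],None,fx=K,fy=K,interpolation=cv2.INTER_CUBIC);c=cv2.GaussianBlur(c,(0,0),2)
    h=cv2.HoughCircles(c,cv2.HOUGH_GRADIENT,1.5,200,param1=60,param2=12,minRadius=int(K*(r-2)),maxRadius=int(K*(r+3)))
    if h is None:return None
    h=h[0,0];return np.array([x0+(h[0]+.5)/K-.5,y0+(h[1]+.5)/K-.5]),h[2]/K
B={}
for n,c,r,z in [('cup',(358,182),25,.069),('large',(415,185),19,.069),('small',(354,238),16,.069),('tube',(408,240),9,.069),('lid',(254,180),26,.067)]:
    h=hough(*c,r);
    if h is None: print(n,'none');continue
    X=onz('wrist',h[0],z,pose);B[n]=X;print(n,h,X, 2*h[1]*(onz('wrist',h[0]+[1,0],z,pose)-X)@[.41,.91,0])
for a,b in [('cup','large'),('cup','small'),('tube','large'),('tube','small')]:
    d=B[b]-B[a];print(a,b,np.linalg.norm(d),np.degrees(np.arctan2(d[1],d[0])))
print('bath centre',np.mean([B[k] for k in('cup','large','small','tube')],0))
# bright block-area rectangle
hsv=cv2.cvtColor(im,cv2.COLOR_BGR2HSV)
def comp(m,n):
    k,l,s,c=cv2.connectedComponentsWithStats(m.astype(np.uint8)*255)
    for i in range(1,k):
        if s[i,4]>25: print(n,s[i],c[i])
H,S,V=[hsv[...,i].astype(int) for i in range(3)]
comp((H<20)&(S>70)&(V<230),'brown'); comp((V<60)&(np.indices(V.shape)[1]<280)&(np.indices(V.shape)[0]<262)&(np.indices(V.shape)[0]>130),'black')
comp((H>130)&(H<165)&(S>60),'purple')
E
python3 - <<'E'
import cv2
im=cv2.imread('pics/w1.png');cv2.imwrite('pics/c3.png',cv2.resize(im[140:280,140:300],None,fx=4,fy=4,interpolation=cv2.INTER_CUBIC))
E
```

```text
cup (array([356.6875, 182.9375], dtype=float32), np.float32(26.525)) [ 0.4725 -0.0198  0.069 ] 0.06265864731080636
large (array([413.6875, 184.4375], dtype=float32), np.float32(19.5125)) [0.5019 0.0412 0.069 ] 0.046171569997680594
small (array([344.0625, 231.4375], dtype=float32), np.float32(18.7625)) [ 0.5226 -0.0559  0.069 ] 0.04596032450381731
tube (array([409.5625, 239.6875], dtype=float32), np.float32(8.425)) [0.5658 0.0139 0.069 ] 0.020783643863312655
lid (array([252.8125, 181.0625], dtype=float32), np.float32(24.9375)) [ 0.4203 -0.1311  0.067 ] 0.05903648395161749
cup large 0.06766495257570493 64.21172431812037
cup small 0.061751181818635474 -35.81270281681753
tube large 0.0694723134026082 156.86630045085917
tube small 0.08208207638710657 -121.79486234167993
bath centre [ 0.5157 -0.0051  0.069 ]
brown [187  50  10  10  78] [191.6795  54.2564]
brown [163 160  20  21 190] [175.3737 168.5632]
brown [242 229  25  22 247] [254.1377 236.4211]
brown [ 71 310  11  15  57] [ 76.1053 316.3684]
black [222 215  14  15  52] [228.1538 221.7885]
black [246 244  12  14  52] [251.5577 249.2115]
purple [ 49 332  18  12 141] [ 57.6312 337.4113]
```

View pics/c3.png

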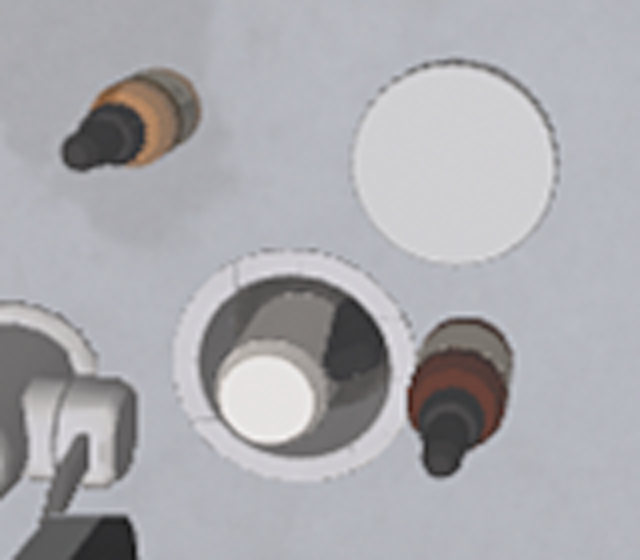

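Crop at 4x: small bottle tip at (80,152) with its body top at about (133,120); large bottle tip at (440,460) with its body top at about (457,395). The dish holds a cylinder, and the lid is at (455,162).

Run:
```python
from h import *
import json
v=np.load('w1.npy');pose=(v[:3],v[3:])
c=lambda x,y:(140+(x+.5)/4-.5,140+(y+.5)/4-.5)
for n,p,z in [('small tip',c(80,152),.086),('small body',c(133,120),.048),('large tip',c(441,460),.102),('large body',c(457,397),.058),('lid',c(455,162),.067),('dish top',c(265,400),.05)]:
    print(n,onz('wrist',p,z,pose))
# bath square fit, bath frame cx: x=+ along large->cup reversed
pts={'cup':(.4725,-.0198),'large':(.5019,.0412),'tube':(.5658,.0139)}
loc={'tube':(-.034,.034),'large':(-.034,-.034),'cup':(.034,-.034),'small':(.034,.034)}
A=np.array([loc[k] for k in pts]);B=np.array([pts[k] for k in pts])
a0,b0=A.mean(0),B.mean(0);M=(A-a0).T@(B-b0)
th=np.arctan2(M[0,1]-M[1,0],M[0,0]+M[1,1]);R=np.array([[np.cos(th),-np.sin(th)],[np.sin(th),np.cos(th)]])
bores={k:(R@(np.array(l)-a0)+b0).tolist() for k,l in loc.items()}
print(np.degrees(th),bores,{k:np.linalg.norm(np.array(bores[k])-pts[k]) for k in pts})
json.dump({'bores':bores,'yaw':th},open('bath.json','w'))
for k,l in bores.items(): print(k,proj('wrist',[*l,.069],pose),proj('top',np.array([*l,.069])))
```

```text
small tip [ 0.3707 -0.2224  0.086 ]
small body [ 0.3698 -0.2174  0.048 ]
large tip [ 0.4916 -0.1658  0.102 ]
large body [ 0.489  -0.1634  0.058 ]
lid [ 0.4195 -0.13    0.067 ]
dish top [ 0.4669 -0.2221  0.05  ]
-114.78235212065202 {'tube': [0.5640596763103619, 0.013343399053039792], 'large': [0.5023220253061037, 0.04184712597560923], 'cup': [0.47381829838353423, -0.019890525028649027], 'small': [0.5355559493877925, -0.048394251951218464]} {'cup': np.float64(0.0013214028185382903), 'large': np.float64(0.000772578402040927), 'tube': np.float64(0.001827164787005381)}
tube [408.6872 238.6378] [196.4984 153.3968]
large [414.3394 184.5094] [183.184  179.6555]
cup [356.9906 183.9937] [209.8145 192.2112]
small [353.6274 238.1779] [222.9515 165.775 ]
```

```bash
cat >> h.py <<'E'
import json
BATH=json.load(open('bath.json'));YAW=BATH['yaw']%np.pi
BORE={k:np.array([p[0]+.001,p[1]]) for k,p in BATH['bores'].items()}
def L(x,y,z,v=.15,ori=None): arm.line_to([x,y,z],velocity=v,ori=ori)
def pick(xy,h,yaw,effort,up,clear):
    q=down(yaw);arm.move_gripper(1.0)
    arm.movep([*xy,up],q);L(*xy,h+clear,.25);L(*xy,h,.08)
    f0=arm.read_ft_force();arm.move_gripper(0.,effort)
    print('grip',arm.read_opening(),arm.read_finger_force(),'df',arm.read_ft_force()-f0,arm.read_tool_pos(),arm.read_time())
def lower(xy,h,floor,ztop,v=.06):
    """vessel held with TCP h above its base; bore floor height; straight down with force watch"""
    z=ztop;f0=arm.read_ft_force();zf=floor+h
    while z>zf-.005:
        z=max(z-(.008 if z-zf>.012 else .0015),zf-.0051);L(*xy,z,v)
        f=arm.read_ft_force()-f0
        if np.linalg.norm(f)>(5 if z-zf<.006 else 8): break
    print('lowered',z-zf,f,arm.read_tool_pos(),arm.read_time());return z-zf
E
python3 - <<'E'
from h import *
print(YAW)
pick((.4205,-.131),.107,YAW,40,.25,.05)
L(.4205,-.131,.225,.15)
print(arm.read_opening(),arm.read_finger_force(),arm.read_ft_force(),arm.read_time())
x,y=BORE['cup'];L(x,y,.225,.2)
p,q=arm.read_tool_pos(),arm.read_eef_rot();print(p,q)
cv2.imwrite('pics/w2.png',snapshot('wrist'));np.save('w2.npy',np.r_[p,q])
E
```

```text
1.1382626859009197
grip 0.7140521457383321 42.214168310165405 df [-1.0924 -0.5321  5.1271] [ 0.4208 -0.1311  0.1078] 6.75
0.7113764773197815 43.28620970249176 [0.2951 0.0746 0.0948] 7.6833
[ 0.474  -0.0212  0.2246] [ 0.2154  0.9765 -0.0008 -0.0007]
```

View pics/w2.png

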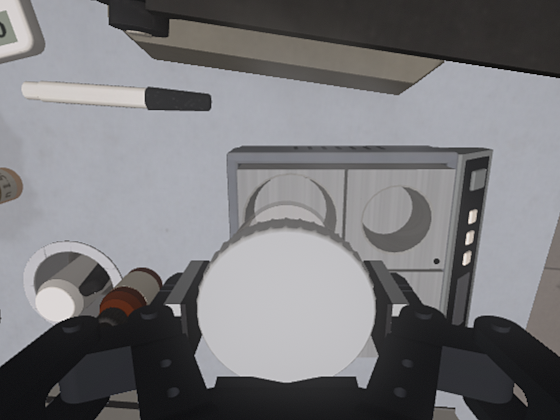

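The cup is held and lifted, with its base at (291,212) in line with the cup bore (u of 244 to 336). The large bore is at about (397,219), which I use as a check before lowering.

Run:
```python
from h import *
v=np.load('w2.npy');pose=(v[:3],v[3:])
for k in ('cup','large'): print(k,proj('wrist',[*BORE[k],.069],pose))
print('large meas',onz('wrist',(397,219),.069,pose))
x,y=BORE['cup']
lower((x,y),.107,.042,.225)
arm.move_gripper(.85)
f=arm.read_finger_force();p=arm.read_tool_pos();L(p[0],p[1],.30,.2)
print(f,arm.read_tool_pos(),arm.read_time())
cv2.imwrite('pics/w3.png',snapshot('wrist'));np.save('w3.npy',np.r_[arm.read_tool_pos(),arm.read_eef_rot()])
```

```text
cup [289.2002 218.3051]
large [396.2336 218.1333]
large meas [0.5041 0.0421 0.069 ]
lowered -5.551115123125783e-17 [-0.1174  0.7402  6.808 ] [ 0.475  -0.0199  0.1498] 12.7667
0.0 [ 0.4741 -0.0197  0.2991] 13.95
```

View pics/w3.png

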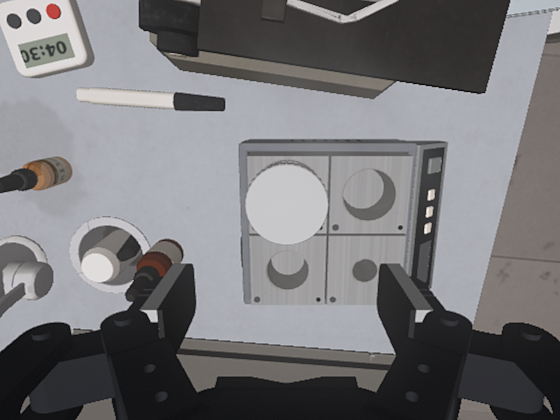

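The cup is seated upright in its bore at (287,205). Next is the small bottle.

Run:
```python
from h import *
x,y=.3697,-.220
pick((x,y),.103,YAW,40,.28,.10)
L(x,y,.235,.15)
print(arm.read_opening(),arm.read_finger_force(),arm.read_time())
x,y=BORE['small'];L(x,y,.235,.2)
print(arm.read_tool_pos())
cv2.imwrite('pics/w4.png',snapshot('wrist'));np.save('w4.npy',np.r_[arm.read_tool_pos(),arm.read_eef_rot()])
```

```text
grip 0.2803535882953931 39.05675960239023 df [ 0.2564 -0.4675  2.9028] [ 0.3698 -0.2201  0.1032] 17.65
0.2780857279183752 39.19872411643155 18.6833
[ 0.5356 -0.0498  0.235 ]
```

View pics/w4.png

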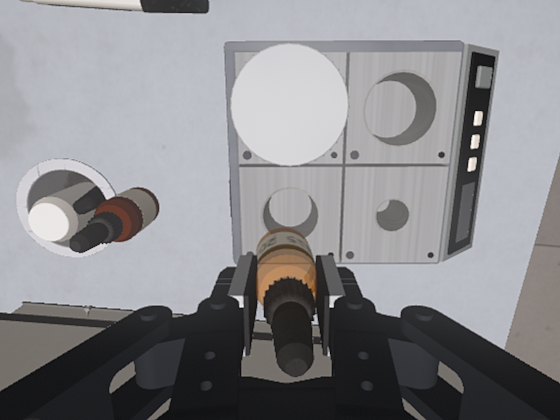

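The small bottle is held upright. Its base, at u of about 286, lines up with the small bore at (290,212). I lower it.

Run:
```python
from h import *
x,y=BORE['small']
lower((x,y),.103,.043,.235)
arm.move_gripper(.5)
p=arm.read_tool_pos();print(arm.read_finger_force());L(p[0],p[1],.32,.2)
print(arm.read_time())
arm.move_gripper(1.0,40)
x,y=.4895,-.1645
arm.movep([.47,-.13,.32],down(YAW+np.pi/2)) if arm.ik(np.array([.47,-.13,.32]),down(YAW+np.pi/2)) is not None else print('no')
print(arm.read_joint_positions(),arm.read_tool_pos(),arm.read_eef_rot())
cv2.imwrite('pics/w5.png',snapshot('wrist'));np.save('w5.npy',np.r_[arm.read_tool_pos(),arm.read_eef_rot()])
for yw in (YAW+np.pi/2,YAW-np.pi/2): print(arm.ik(np.array([x,y,.107]),down(yw)),arm.ik(np.array([*BORE['large'],.15]),down(yw)))
```

```text
lowered -0.0015000000000000846 [-0.5734 -0.0212 11.3208] [ 0.5373 -0.0489  0.1461] 24.6667
0.0
26.0083
[ 0.6398  0.3955 -0.5806  1.844   0.2575  0.9776  2.6569] [ 0.4701 -0.13    0.3199] [-0.5383  0.8427  0.0001 -0.    ]
[ 0.5307  0.7308 -0.3819  1.9853  0.5223  0.522   2.4864] [ 0.172   0.654  -0.451   1.9904  0.4862  0.6035  2.1036]
[-0.3453  1.0318  1.1296  2.0118 -1.1932  0.9878  0.9957] [-0.7684  0.9224  1.1306  2.0185 -1.0671  0.9673  0.5077]
```

View pics/w5.png

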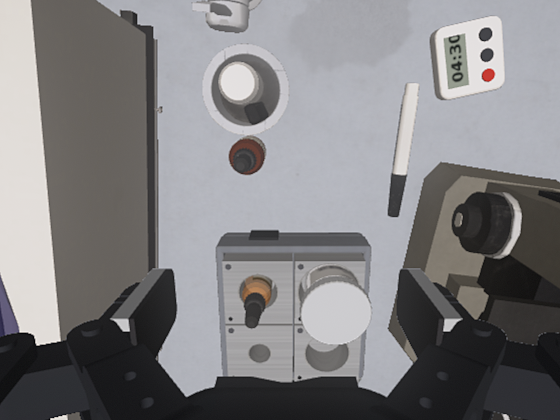

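Both placed vessels stand in their bores. The large bottle is at (247,156), tip (243,160). I check the stage clearance near the large bore and refine the bottle position.

Run:
```python
from h import *
P={k:(lambda v:(v[:3],v[3:]))(np.load(k+'.npy')) for k in ('w1','w3','w5')}
print('stage corner',two('wrist',(501,122),'wrist',(486,93),P['w1'],P['w3']))
print('base edge',two('wrist',(422,116),'wrist',(377,98),P['w1'],P['w3']), onz('wrist',(377,98),.03,P['w3']))
im=cv2.imread('pics/w5.png');hsv=cv2.cvtColor(im,cv2.COLOR_BGR2HSV);r=hsv[125:185,220:275]
m=((r[...,2]<85)&(r[...,1]<90)).astype(np.uint8);b=((r[...,1]>70)&((r[...,0]<20)|(r[...,0]>170))).astype(np.uint8)
for n,k in(('black',m),('brown',b)):
    l=cv2.connectedComponentsWithStats(k);i=1+l[2][1:,4].argmax();print(n,l[2][i]+[220,125,0,0,0],l[3][i]+[220,125])
for uv,z in [((242.5,161),.102),((247,156),.06)]: print(onz('wrist',uv,z,P['w5']))
```

```text
stage corner (array([0.4512, 0.1131, 0.1518]), np.float64(0.00013904751662263936))
base edge (array([0.4352, 0.0818, 0.0441]), np.float64(0.00254125902335537)) [0.4372 0.084  0.03  ]
black [233 148  24  26 466] [243.7918 159.9828]
brown [229 139  35  36 497] [248.3702 152.6258]
[ 0.4895 -0.1696  0.102 ]
[ 0.4909 -0.1687  0.06  ]
```

Stage corner measured at (.451,.113), z .152. That is 77 mm from the large bore along the closing direction, so it is clear. I pick and place the large bottle.

Run:
```python
from h import *
yw=YAW+np.pi/2
x,y=.490,-.167
pick((x,y),.107,yw,40,.26,.10)
L(x,y,.275,.15)
print(arm.read_opening(),arm.read_finger_force(),arm.read_time())
x,y=BORE['large'];L(x,y,.275,.2)
cv2.imwrite('pics/w6.png',snapshot('wrist'))
r=lower((x,y),.107,.039,.275)
if abs(r)<.004:
    arm.move_gripper(.55);p=arm.read_tool_pos();print(arm.read_finger_force());L(p[0],p[1],.36,.2)
    cv2.imwrite('pics/w7.png',snapshot('wrist'))
print(arm.read_time())
```

```text
grip 0.36191692196475006 39.187258017773274 df [0.2872 0.0145 4.7597] [ 0.4902 -0.167   0.1074] 30.5833
0.36213794755767265 39.35450808661699 31.85
lowered -0.0015000000000000846 [-1.1252 -0.7469 10.4304] [0.5039 0.042  0.1459] 39.1
0.0
40.675
```

Run:
```python
from h import *
arm.line_to([.504,.042,.42],velocity=.2)
arm.movep([.50,-.41,.42],down(YAW))
for i,(p) in enumerate([(.50,-.41,.42),(.57,-.44,.42)]):
    L(*p,.2);np.save(f't{i}.npy',np.r_[arm.read_tool_pos(),arm.read_eef_rot()]);cv2.imwrite(f'pics/t{i}.png',snapshot('wrist'))
a=cv2.imread('pics/t0.png');b=cv2.imread('pics/w7.png')
v=np.load('t0.npy');u=proj('wrist',[.487,-.42,.08],(v[:3],v[3:]));print(u,arm.read_time())
u=u.astype(int);x0=max(0,min(u[0]-80,400));y0=max(0,min(u[1]-70,280));print(x0,y0)
c=cv2.resize(a[y0:y0+140,x0:x0+160],(480,420),interpolation=2)
cv2.imwrite('pics/c4.png',cv2.hconcat([c,cv2.resize(b,(320,240)).copy() if 0 else cv2.copyMakeBorder(cv2.resize(b,(320,240)),0,180,0,0,0)]))
```

```text
[271.8795 163.3617] 43.6667
191 93
```

View pics/c4.png

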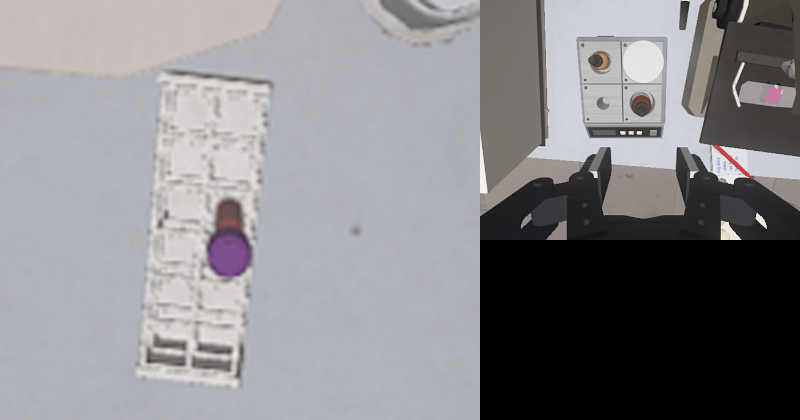

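Left crop: the cap top is at about (230,257), with its red body going up to (229,198) in the rack; the rack's long axis is close to the image vertical. Right: all three vessels stand in their bores. I measure the tube's cap and lean from the two views.

Run:
```python
from h import *
P=[];C=[];E=[]
for i in (0,1):
    v=np.load(f't{i}.npy');P.append((v[:3],v[3:]));im=cv2.imread(f'pics/t{i}.png');h=cv2.cvtColor(im,cv2.COLOR_BGR2HSV).astype(int)
    H,S,V=h[...,0],h[...,1],h[...,2]
    def big(m):
        l=cv2.connectedComponentsWithStats(m.astype(np.uint8));j=1+l[2][1:,4].argmax();return l[1]==j
    yy,xx=np.indices(H.shape)
    pm=big((H>130)&(H<165)&(S>90));ys,xs=np.nonzero(pm);pc=np.array([xs.mean(),ys.mean()])
    near=np.hypot(xx-pc[0],yy-pc[1])<60
    top=big((H>130)&(H<165)&(S>90)&(V>115));ty,tx=np.nonzero(top);tc=np.array([(tx.min()+tx.max())/2,(ty.min()+ty.max())/2])
    rm=big(near&((H<12)|(H>168))&(S>60));ry,rx=np.nonzero(rm)
    print(i,'purple',pc,'top',tc,tx.min(),tx.max(),ty.min(),ty.max(),'red',rx.min(),rx.max(),ry.min(),ry.max(),rx.mean(),ry.mean())
    C.append(tc);k=ry<=ry.min()+5;E.append((rx[k].min(),rx[k].max(),ry.min()))
X,g=two('wrist',C[0],'wrist',C[1],P[0],P[1]);print('cap',X,g)
for i in (0,1):
    t=onz('wrist',C[i],.116,P[i]);print('cap at .116',t,'vertical foot px',proj('wrist',[t[0],t[1],.03],P[i]),'vertical cap-bottom',proj('wrist',[t[0],t[1],.097],P[i]),E[i])
    e=((E[i][0]+E[i][1])/2,E[i][2]);print('red end @.03',onz('wrist',e,.03,P[i]),'@.045',onz('wrist',e,.045,P[i]))
print('top cam', onz('top',(145+706/2.85,115+190/2.85),.116),'scene cap',proj('scene',X))
a=cv2.imread('pics/t1.png');u=C[1].astype(int);s=cv2.imread('pics/scene0.png')
c=cv2.resize(a[u[1]-60:u[1]+40,u[0]-50:u[0]+50],(400,400),interpolation=2)
cv2.imwrite('pics/c5.png',cv2.hconcat([c,cv2.resize(s[190:290,360:460],(400,400),interpolation=2)]));print(u)
```

```text
0 purple [266.7667 177.7867] top [267. 178.] 261 273 172 184 red 263 271 160 169 266.77272727272725 164.97727272727272Traceback (most recent call last):
  File "<stdin>", line 12, in <module>
  File "<stdin>", line 7, in big
ValueError: attempt to get argmax of an empty sequence
```

Run:
```python
from h import *
P=[];C=[]
for i in (0,1):
    v=np.load(f't{i}.npy');P.append((v[:3],v[3:]));im=cv2.imread(f'pics/t{i}.png');h=cv2.cvtColor(im,cv2.COLOR_BGR2HSV).astype(int)
    H,S,V=h[...,0],h[...,1],h[...,2]
    l=cv2.connectedComponentsWithStats(((H>130)&(H<165)&(S>90)).astype(np.uint8));j=1+l[2][1:,4].argmax();print(l[2][j],l[3][j]);C.append(l[3][j])
X,g=two('wrist',C[0],'wrist',C[1],P[0],P[1]);print('cap',X,g)
for i in (0,1):
    t=onz('wrist',C[i],.116,P[i]);print('cap at .116',t,'vertical foot px',proj('wrist',[t[0],t[1],.03],P[i]))
e=(267,160);print('red end t0 @.03',onz('wrist',e,.03,P[0]),'@.036',onz('wrist',e,.036,P[0]))
print('top cam', onz('top',(145+706/2.85,115+190/2.85),.116),'scene cap',proj('scene',X))
a=cv2.imread('pics/t1.png');u=C[1].astype(int);s=cv2.imread('pics/scene0.png');print(u)
y0=max(u[1]-60,0)
c=cv2.resize(a[y0:y0+100,u[0]-50:u[0]+50],(400,400),interpolation=2)
cv2.imwrite('pics/c5.png',cv2.hconcat([c,cv2.resize(s[190:290,360:460],(400,400),interpolation=2)]))
```

```text
[260 171  14  14 150] [266.7667 177.7867]
[258  96  14  14 140] [264.2    103.0857]
cap [ 0.4952 -0.429   0.1069] 0.00042773459411898
cap at .116 [ 0.494  -0.4277  0.116 ] vertical foot px [270.1113 165.1798]
cap at .116 [ 0.4955 -0.4288  0.116 ] vertical foot px [268.2002 104.0495]
red end t0 @.03 [ 0.4865 -0.4284  0.03  ] @.036 [ 0.4859 -0.4278  0.036 ]
top cam [ 0.4942 -0.4259  0.116 ] scene cap [407.0144 203.3132]
[264 103]
```

View pics/c5.png

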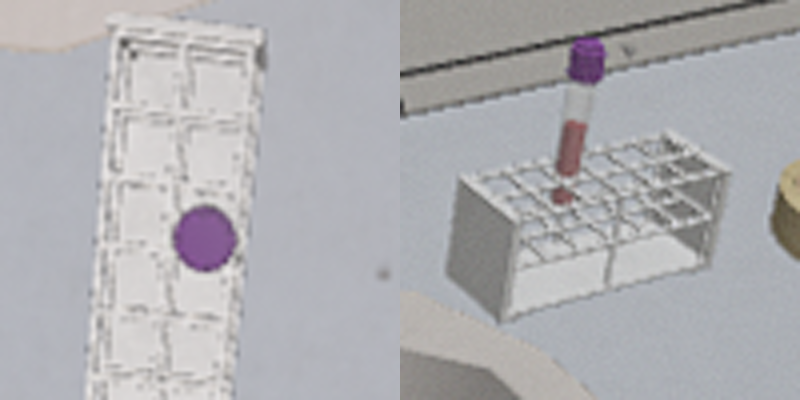

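The tube stands nearly upright (the scene's vertical vanishing line agrees). Its cap is at (.4945,-.428). I pick it straight down and lift it over the tap and the centrifuge corner.

Run:
```python
from h import *
x,y=.4945,-.4282
arm.move_gripper(.7)
L(x,y,.42,.2);L(x,y,.21,.2);L(x,y,.158,.08)
f0=arm.read_ft_force();arm.move_gripper(0.,35)
print('grip',arm.read_opening(),arm.read_finger_force(),arm.read_ft_force()-f0,arm.read_time())
L(x,y,.22,.06);print(arm.read_opening(),arm.read_finger_force(),arm.read_ft_force()-f0)
L(x,y,.405,.2)
bx,by=BORE['tube'];L(bx,by,.405,.2)
L(bx,by,.26,.15)
print(arm.read_opening(),arm.read_finger_force(),arm.read_tool_pos(),arm.read_time())
cv2.imwrite('pics/w8.png',snapshot('wrist'));np.save('w8.npy',np.r_[arm.read_tool_pos(),arm.read_eef_rot()])
v=np.load('w8.npy');print(proj('wrist',[bx,by,.069],(v[:3],v[3:])),proj('wrist',[*v[:2],.26-.128],(v[:3],v[3:])))
```

```text
grip 0.1725081388197922 34.05846655368805 [ 0.6696 -1.5773  0.7751] 46.9583
0.17714377020112038 34.049938917160034 [ 0.7732 -0.1128 -0.685 ]
0.1719668357652521 34.051052927970886 [0.5656 0.0134 0.2609] 52.7167
[285.4882 202.219 ] [286.1975 230.6984]
```

View pics/w8.png

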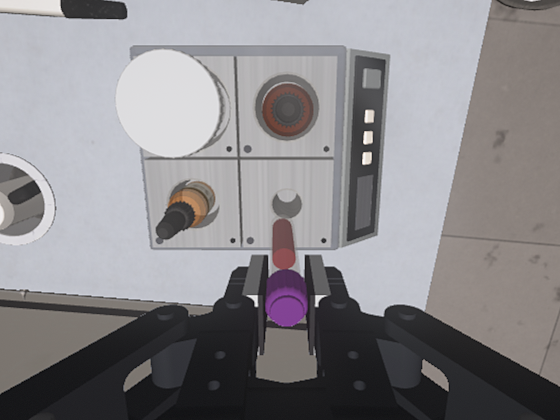

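The tube is held upright. Its foot centre is at about (283,231), about 2 mm left of the bore line at (287,203); u is along tool y. I shift 2 mm along tool y and lower.

Run:
```python
from h import *
bx,by=BORE['tube']+np.array([.0008,.0018])
L(bx,by,.225,.1)
r=lower((bx,by),.128,.029,.225)
if abs(r)<.005:
    arm.move_gripper(.4);p=arm.read_tool_pos();print(arm.read_finger_force());L(p[0],p[1],.40,.2)
    cv2.imwrite('pics/w9.png',snapshot('wrist'))
print(arm.read_time())
```

```text
lowered -0.0015000000000000568 [ 2.4256 -1.534   8.8024] [0.5665 0.0151 0.1566] 57.5
0.0
59.25
```

Run:
```python
from h import *
L(.52,-.06,.45,.2)
cv2.imwrite('pics/w10.png',snapshot('wrist'));cv2.imwrite('pics/s2.png',snapshot('scene'))
a=cv2.imread('pics/w10.png');b=cv2.imread('pics/s2.png')
cv2.imwrite('pics/c6.png',cv2.hconcat([cv2.resize(a[60:340,200:480],(400,400)),cv2.resize(b[140:240,180:280],(400,400),interpolation=2)]))
```

```text
(no output)
```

View pics/c6.png

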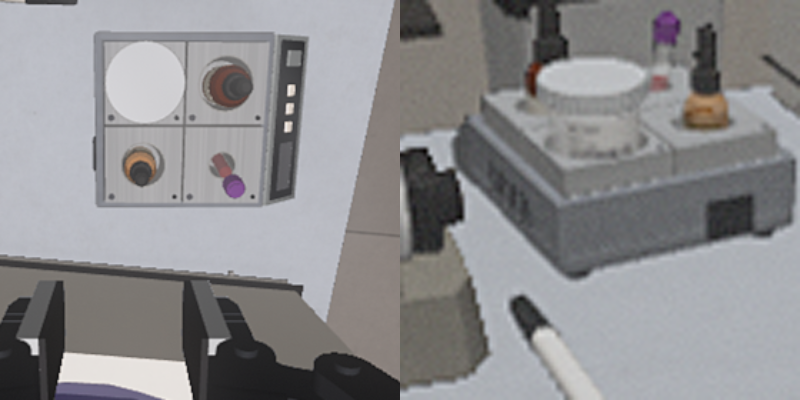

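All four stand upright in their bores, the tube at (228,175), and the gripper is clear. I hand in the job.

```bash
python3 -c "
from station import ticket,arm
arm.pause(.5);print(arm.read_time());print(ticket.finish_job())"
```

```text
60.5083
the job is handed in; nothing more can be done
None
```

The job is handed in at 60.5 s of the 128 s allowed: the last pictures show the tube, both bottles and the cup standing upright and free in their matching bores, but the hand-in call gave no verdict.

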